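# Set out toothed gears for inspection

## Task

Set out the four toothed gears for inspection: lay each of the three round-hubbed gears flat in the dish of its own size (small in small, medium in medium, large in large), and slide the block-hubbed gear with the slotted bore fully home onto the flattened shaft of the tester, turning it so that its slot matches the shaft. Leave the smooth, toothless collar and the oil bottle where they are.

Things in the scene. Friction and masses are not known exactly. Their poses are not given: they have to be found in the camera images.
- gear_small: The smallest of three loose steel gears with a round hub, lying flat: toothed disc 42 mm across the teeth, 10 mm thick; hub 28 mm in diameter, its top 28 mm above the underside (18 mm of hub above the disc to grip), with a 12 mm round bore. About 120 g. Origin: centre of the underside; z up along the bore.
- gear_medium: The middle one of three loose steel gears with a round hub, lying flat: toothed disc 54 mm across the teeth, 10 mm thick; hub 28 mm in diameter, its top 28 mm above the underside (18 mm of hub above the disc to grip), with a 12 mm round bore. About 200 g. Origin: centre of the underside; z up along the bore.
- gear_large: The largest of three loose steel gears with a round hub, lying flat: toothed disc 68 mm across the teeth, 10 mm thick; hub 28 mm in diameter, its top 28 mm above the underside (18 mm of hub above the disc to grip), with a 12 mm round bore. About 320 g. Origin: centre of the underside; z up along the bore.
- gear_slotted: Loose steel gear with a block hub, lying flat: toothed disc 60 mm across, 10 mm thick; block 36 mm along its x, 32 mm along its y, top 28 mm above the underside (18 mm of block above the disc). A slot 21 mm along x, 12 mm along y goes right through. 260 g. Origin: centre of the underside; z up, x along the slot. A half turn makes no difference.
- dish_small: The smallest of three fixed, round, grey plastic dishes with a cork lining. Inside diameter 66 mm, outside 72 mm, 12 mm high, inner floor 3 mm above its underside. Origin: centre of its underside, on the bench; z up. It does not move.
- dish_medium: The middle one of three fixed, round, grey plastic dishes with a cork lining. Inside diameter 78 mm, outside 84 mm, 12 mm high, inner floor 3 mm above its underside. Origin: centre of its underside, on the bench; z up. It does not move.
- dish_large: The largest of three fixed, round, grey plastic dishes with a cork lining. Inside diameter 92 mm, outside 98 mm, 12 mm high, inner floor 3 mm above its underside. Origin: centre of its underside, on the bench; z up. It does not move.
- tester: Fixed blue block, 110 mm (x) by 84 mm (y), 30 mm high. Amid its top an aluminium seat, 44 mm across, its top 36 mm above the bench; upright on its centre a flattened steel shaft, 18 mm along x, 9 mm along y, reaching 20.5 mm above the seat, the last 4.5 mm rounded. The slotted gear is home when its underside lies on the seat. Origin: centre of the underside; z up.
- collar: Loose smooth steel collar, without teeth: plain disc 50 mm in diameter and 10 mm thick with a round hub 32 mm in diameter up to 24 mm above the underside and a 22 mm bore. To be left alone. Origin: centre of the underside.
- oil: Small white oil bottle with a black cap, 34 mm in diameter, 95 mm high, standing loose beyond the dishes. To be left alone. Origin: centre of the underside.
Mind the look-alikes: they are no part of the job. What is shaped like the gear_small but turquoise is not meant.

How it is judged:
At the end, for the whole second after the job is handed in: Each round-hubbed gear lies flat (within 5 degrees) on the floor of its own dish, within 15 mm of its centre (anywhere flat on the floor meets this); the slotted gear lies flat on the tester's seat within 3 mm of height, 5 mm of centre and 0.25 rad of the shaft; all four at rest (horizontal distance between gear_small and dish_small below 0.015 m and z of gear_small in the frame of dish_small between 0 and 0.006 m and angle between each of gear_small, gear_medium, gear_large, gear_slotted's own z axis and vertical below 0.09 rad and horizontal distance between gear_medium and dish_medium below 0.015 m and z of gear_medium in the frame of dish_medium between 0 and 0.006 m and horizontal distance between gear_large and dish_large below 0.015 m and z of gear_large in the frame of dish_large between 0 and 0.006 m and horizontal distance between gear_slotted and tester below 0.005 m and z of gear_slotted in the frame of tester between 0.033 and 0.039 m and angle between the x axis of gear_slotted and the x axis of tester, either way round below 0.25 rad and linear speed of each of gear_small, gear_medium, gear_large, gear_slotted below 0.02 m/s and angular speed of each of gear_small, gear_medium, gear_large, gear_slotted below 0.2 rad/s); the robot touches nothing.
It fails at once if the collar is moved more than 20 mm (distance of collar from where it was at the start of the episode above 0.02 m).
It fails at once if the oil bottle is moved more than 20 mm (distance of oil from where it was at the start of the episode above 0.02 m).
It also fails if it takes over 99 s, if anything falls off the work surface, if the arm or the gripper's body presses on something with over 40 N, if the wrist force passes 120 N, or if a joint passes its speed limit or range.

## Robot

A 6-joint arm with a two-finger parallel gripper is mounted at the origin on the work surface. World frame = base frame: x ahead of the robot, y to its left, z up, the work surface at z = 0. Lengths are in m, angles in rad, forces in N, time in s.
With the tool pointing down it reaches from about 0.275 to 1 m from the base axis. Payload 8.4 kg.
Tool frame: the origin (TCP) lies at the very end of the fingers, on their centre line; the grasp point (between the pads) lies grip_point_offset behind it (grip_point_offset is the distance from the TCP to the grasp point, in m); z points along the fingers, y is the line along which they close (so a half turn about z gives the same grasp; the last joint's range is limited). The gripper opens to 85 mm and grips with 20 to 120 N. Pads are 22 mm wide; open, the fingers measure 114 mm over their backs; the gripper's body (76 mm by 85 mm) begins 54 mm behind the grasp point. The pads swing forward as they close: fully open they stand 13 mm farther back than shut.
Start: joints at [1.309, 0.353, 1.633, -0, 1.155, -0.002], TCP at [0.161, 0.604, 0.231] pointing down, gripper open.
Joint ranges: [-2.63, 2.63], [-0.92, 2.1], [0.06, 2.66], [-1.3, 4.44], [0, 2.69], [-3.02, 3.02]. Speed limits (rad/s): [2.22, 2.22, 2.79, 3.14, 3.14, 3.14].

## Interface

Orientations are given as a 3x3 rotation matrix whose columns are the frame's x, y, z axes.
In Python, from plant import * gives the robot as it stands. The module is installed in compiled form; this text tells all that it offers.
- The arm moves only by the tool drive_tool, never from a script. Its argument "targets" is a list of rows, each an object with "offset": the shift along the tool's x, y, z in mm, a list of three; "spin": the turn about the tool's z in rad. In form: [{"offset": [x, y, z], "spin": spin}, ...]. A call has 1 to 5 rows; each row is the pose to reach, as a shift and turn from the pose commanded when the call began, along the tool's axes at that moment; what a row does not reach only later rows make up. A row lasts 1/10 s, in which the tool goes at most 50 mm and 8.59 degrees, less where a joint would pass 70% of its speed; a pose out of reach is approached as far as the arm can. A call with a gripper value outside its range is refused whole. "claw" is the closure in counts, from 0 (fully open) to 255 (shut), set as the call begins (left out, the last holds). The fingers move at their own pace and stop on an object; "newtons" is the grip in N (left out, the last holds). Time passes only in rows, so rows that repeat a pose let the fingers close. It gives the time, the measured TCP pose, the force, the opening and the grip force at its end, in the units of the state.
- read_state(): the state, without advancing time (a new reading comes with each control period).
- get_image(name): name is "side" or "top" or "wrist"; returns a dict with "image" (420x560x3 uint8, red, green, blue), "fx", "fy", "cx", "cy" (pixels), "rvec" (rotation vector, rad) and "tvec" (3), from world to camera coordinates, as OpenCV has them; the wrist camera has in their place "hand_eye" (4x4, takes a point from camera to tool coordinates, whose origin is the TCP and whose axes are the flange's). Camera axes: x right, y down, z forward; pixel columns grow to the right and rows downward; lengths in m; the calibration is good to about 2 mm. A picture is of the moment at which its call begins: read the wrist's pose just before it. There is no depth.
- close_job(): hands the job in; it is judged then, once.
The state is a dict: "clock": time; "qpos": joint angles; "joint_velocities": joint speeds; "joint_torque": joint torques, N m; "tool_pos": TCP position; "tcp_rot": TCP orientation; "wrist_force": force on the tool from outside, world axes, zero at the start; "ft_torque": the same for the moment, N m; "grip_width": finger opening in m; "finger_force": force on a finger pad.
Only numpy, scipy, OpenCV 4.12 (cv2) and the standard library are available. Lean on these libraries where they do the work, as an engineer would, in place of code of your own. Each camera call takes 0.05 s, during which the arm holds its last target. There are 200 camera calls.

## Working session

There is one attempt and no reset: what is moved stays moved. The work goes in short steps, Python scripts to look and compute and a tool call to move; the robot and the scene stay as the last step left them, time stands still between calls to the robot, and variables do not carry over. Pictures are saved under pics/ and viewed, at most 14 in all, crops included, and the job is handed in when it is done.

Besides the shell and the picture viewer there is one more tool, called after "Emit:" as name([rows], argument=value, ...), one row to a line, values as JSON. drive_tool: Moves the arm, as the interface text tells. Its arguments: {"type":"object","properties":{"targets":{"type":"array"},"claw":{"type":"number"},"newtons":{"type":"number"}},"required":["targets"]}

```bash
mkdir -p pics; cat > h.py <<'E'
from plant import *
import numpy as np, cv2
def shot(n,f=None):
    d=get_image(n)
    if f: cv2.imwrite('pics/'+f,cv2.cvtColor(d['image'],cv2.COLOR_RGB2BGR))
    return d
def cam(d,st=None):
    if 'hand_eye' in d:
        H=np.array(d['hand_eye']); T=np.eye(4); T[:3,:3]=st['tcp_rot']; T[:3,3]=st['tool_pos']; M=T@H
        return M[:3,:3],M[:3,3]
    R=cv2.Rodrigues(np.array(d['rvec'],float))[0]; return R.T,-R.T@np.array(d['tvec']).ravel()
def ray(d,u,v,z,st=None):
    R,c=cam(d,st); r=R@np.array([(u-d['cx'])/d['fx'],(v-d['cy'])/d['fy'],1]); return c+r*(z-c[2])/r[2]
E
python3 - <<'E'
from h import *
s=read_state();print(s)
t=shot('top','top.png');w=shot('side','side.png')
print(t['fx'],cam(t),cam(w));
import pickle;pickle.dump((t,w),open('tw.pkl','wb'))
E
```

```text
{'clock': 0.0, 'qpos': array([ 1.30860707e+00,  3.53691440e-01,  1.63412483e+00,  5.67237654e-06,
        1.15518556e+00, -2.40596463e-03]), 'joint_velocities': array([ 0.00181957, -0.00057034,  0.00126813, -0.00039016, -0.00022611,
       -0.00037872]), 'joint_torque': array([ 4.32937741e-04, -6.05246902e+01, -3.42071164e+01,  1.17306822e-04,
        9.28144902e-03, -5.56058495e-06]), 'tool_pos': array([0.16042492, 0.60357561, 0.23053862]), 'tcp_rot': array([[-9.66445077e-01,  2.56873075e-01, -3.70264746e-04],
       [ 2.56873342e-01,  9.66444120e-01, -1.35967353e-03],
       [ 8.57666697e-06, -1.40916093e-03, -9.99999007e-01]]), 'wrist_force': array([ 0.36612937, -0.51801932,  0.1517458 ]), 'ft_torque': array([ 0.06266509,  0.03345363, -0.00694867]), 'finger_force': 0.0, 'grip_width': 0.08494255885170937}
424.8373635860661 (array([[-0.01834259, -0.99692656,  0.07616424],
       [-0.99982852,  0.01848307,  0.00113999],
       [-0.00254424, -0.07613027, -0.99709463]]), array([0.50417123, 0.00566287, 0.95943314])) (array([[-0.98112885, -0.11659972,  0.15424229],
       [-0.19185273,  0.48780907, -0.85160721],
       [ 0.02405638, -0.86512821, -0.50097353]]), array([0.40573362, 0.90531743, 0.55235748]))
```

View pics/top.png

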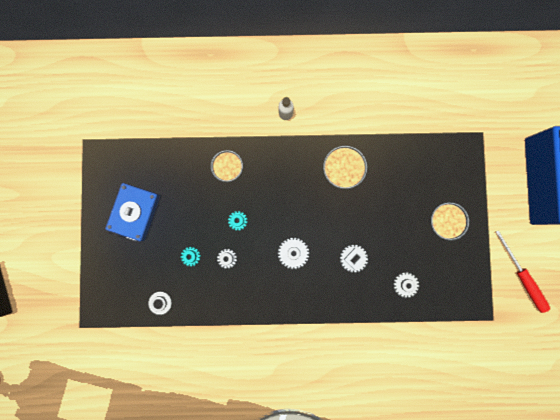

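View pics/side.png

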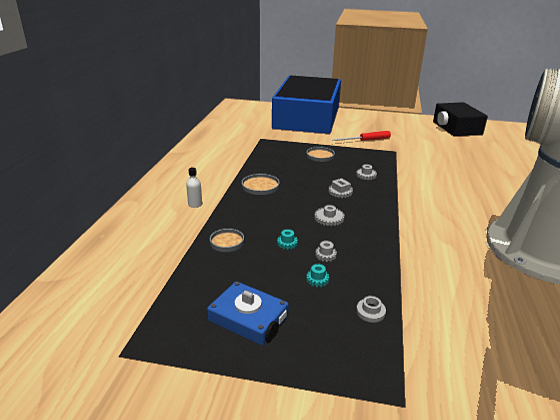

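The top view shows these things, by pixel:
- **Steel gears:** small (227,259), large (293,253), slotted (354,258), medium (406,285).
- **Look-alikes for gear_small:** turquoise at (237,221) and (190,257). The collar, which is smooth, is at (160,303).
- **Dishes:** small (227,166), large (345,167), medium (450,221).
- **Tester:** (132,212).
- **Oil bottle:** (286,108).

I choose the non-turquoise toothed gear at (227,259) as gear_small.

```bash
python3 - <<'E'
from h import *
import pickle, plant
t,w=pickle.load(open('tw.pkl','rb'))
print([n for n in dir(plant) if not n.startswith('_')], globals().get('grip_point_offset'))
im=t['image'];hsv=cv2.cvtColor(im,cv2.COLOR_RGB2HSV)
g=((hsv[...,2]>90)).astype(np.uint8); g[:138]=0;g[320:]=0;g[:,:86]=0;g[:,482:]=0
cs,_=cv2.findContours(g,cv2.RETR_EXTERNAL,cv2.CHAIN_APPROX_NONE)
for c in cs:
    if cv2.contourArea(c)<80: continue
    (u,v),r=cv2.minEnclosingCircle(c); p=ray(t,u,v,.008); q=ray(t,u+r,v,.008)
    print((round(u),round(v)),p.round(4),'diam',round(2000*np.linalg.norm(q-p)),hsv[int(v),int(u)])
b=((hsv[...,0]>100)&(hsv[...,0]<125)&(hsv[...,1]>120)&(hsv[...,2]>60)).astype(np.uint8);b[:,:90]=0;b[:,200:]=0
c=max(cv2.findContours(b,cv2.RETR_EXTERNAL,cv2.CHAIN_APPROX_NONE)[0],key=cv2.contourArea)
bx=cv2.boxPoints(cv2.minAreaRect(c));P=np.array([ray(t,*x,.03) for x in bx]);print(P.round(4),P.mean(0))
s=((hsv[...,1]<60)&(hsv[...,2]>140)).astype(np.uint8); s[:195]=0;s[232:]=0;s[:,:110]=0;s[:,150:]=0
ys,xs=np.nonzero(s);print('seat',ray(t,xs.mean(),ys.mean(),.036),len(xs))
c1=cv2.resize(im[185:315,90:290],None,fx=4,fy=4,interpolation=2)
cv2.imwrite('pics/c1.png',c1[...,::-1])
E
```

```text
['MotionError', 'close_job', 'get_image', 'grip_point_offset', 'read_state'] 0.0187
(159, 303) [0.3623 0.2771 0.008 ] diam 53 [36 19 66]
(406, 284) [ 0.3925 -0.2685  0.008 ] diam 58 [ 45   3 160]
(226, 258) [0.4571 0.1282 0.008 ] diam 45 [90 15 51]
(190, 256) [0.4637 0.2094 0.008 ] diam 45 [75  9 60]
(354, 258) [ 0.4525 -0.1545  0.008 ] diam 63 [ 0  0 62]
(293, 253) [ 0.4666 -0.02    0.008 ] diam 71 [120   4  58]
(237, 220) [0.5412 0.1033 0.008 ] diam 45 [172  54  71]
(450, 221) [ 0.5308 -0.3716  0.008 ] diam 87 [ 19 119 241]
(130, 212) [0.5654 0.3428 0.008 ] diam 139 [102  22  58]
(226, 165) [0.6665 0.1271 0.008 ] diam 74 [ 20 116 239]
(345, 166) [ 0.6584 -0.1413  0.008 ] diam 101 [ 19 115 242]
[[0.5264 0.3915 0.03  ]
 [0.6312 0.3552 0.03  ]
 [0.5991 0.2698 0.03  ]
 [0.4948 0.3068 0.03  ]] [0.56288781 0.3308187  0.03      ]
seat [0.56414588 0.33475827 0.036     ] 305
```

View pics/c1.png

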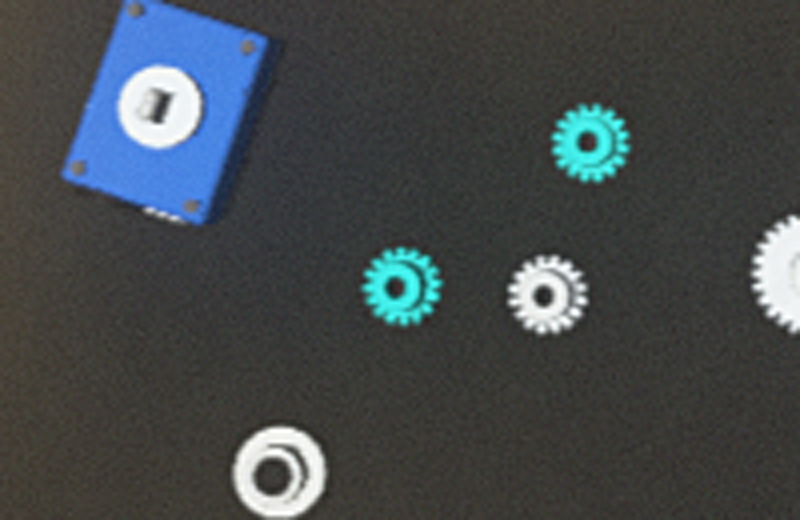

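Sizes match the descriptions: discs 45/58/71/63 mm with about 3 mm of blur, dishes 74/87/101 mm. The crop confirms the choice: the steel toothed gear at crop (545,293) is gear_small, the turquoise ones are decoys, and the collar at (280,475) is smooth. I'm setting out now.

Emit:
drive_tool([
  {"offset": [-409, -383, 80], "spin": 0},
  {"offset": [-409, -383, 80], "spin": 0},
  {"offset": [-409, -383, 80], "spin": 0},
  {"offset": [-409, -383, 80], "spin": 0},
  {"offset": [-409, -383, 80], "spin": 0},
], claw=105, newtons=40)

```text
clock: 0.6
tool_pos: [0.2922, 0.3923, 0.1955]
tcp_rot: [[-0.967, 0.256, -0.0], [0.256, 0.967, -0.0], [-0.0, -0.0, -1.0]]
wrist_force: [0.5, 0.7, -0.6]
grip_width: 0.05
finger_force: 0.0
```

Emit:
drive_tool([
  {"offset": [-227, -213, 45], "spin": 0},
  {"offset": [-227, -213, 45], "spin": 0},
  {"offset": [-227, -213, 45], "spin": 0},
  {"offset": [-227, -213, 45], "spin": 0},
  {"offset": [-227, -213, 45], "spin": 0},
])

```text
clock: 1.1
tool_pos: [0.4232, 0.1823, 0.1599]
tcp_rot: [[-0.966, 0.257, 0.0], [0.257, 0.966, 0.0], [-0.0, 0.0, -1.0]]
wrist_force: [1.4, -0.2, 1.0]
grip_width: 0.0504
finger_force: 0.0
```

Emit:
drive_tool([
  {"offset": [-47, -44, 9], "spin": 0},
  {"offset": [-47, -44, 9], "spin": 0},
  {"offset": [-47, -44, 9], "spin": 0},
])

```text
clock: 1.4
tool_pos: [0.4573, 0.1275, 0.1506]
tcp_rot: [[-0.966, 0.26, -0.001], [0.26, 0.966, -0.001], [0.001, -0.001, -1.0]]
wrist_force: [0.3, -0.7, -0.8]
grip_width: 0.0501
finger_force: 0.0
```

```bash
cat >> h.py <<'E'
def to(p,s=None):
    s=s or read_state(); d=np.array(p)-s['tool_pos']; print('tool',s['tool_pos'].round(4),'offset mm',(1000*np.array(s['tcp_rot']).T@d).round(1))
E
python3 - <<'E'
from h import *
s=read_state();w=shot('wrist','w1.png')
print(np.array(w['hand_eye']).round(3),w['fx'],w['cx'],w['cy']); R,c=cam(w,s)
for n,p in dict(small=(.457,.128,.010)).items():
    q=R.T@(np.array(p)-c); print(n,w['cx']+w['fx']*q[0]/q[2],w['cy']+w['fy']*q[1]/q[2])
to((.457,.128,.0125))
E
```

```text
[[ 0.001 -0.96  -0.281  0.072]
 [ 1.     0.002 -0.001 -0.001]
 [ 0.001 -0.281  0.96  -0.142]
 [ 0.     0.     0.     1.   ]] 314.80945380097614 281.1999386666251 207.2269276103832
small 282.9194989400001 195.1309663045824
tool [0.4567 0.1287 0.1508] offset mm [ -0.6  -0.5 138.3]
```

View pics/w1.png

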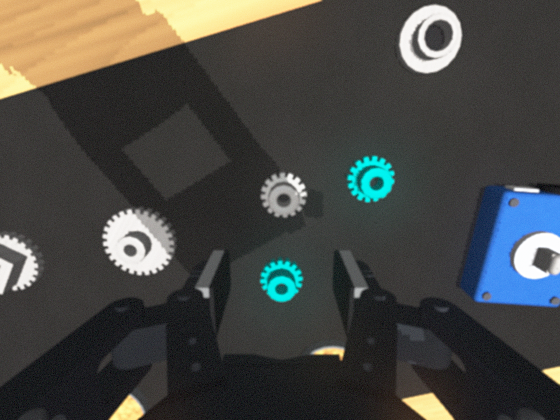

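The wrist view shows gear_small at (283,195), exactly where predicted (283,195). The turquoise decoys are at (372,180) and (281,281). Going down to grip.

Emit:
drive_tool([
  {"offset": [0, 0, 50], "spin": 0},
  {"offset": [0, 0, 100], "spin": 0},
  {"offset": [0, 0, 125], "spin": 0},
  {"offset": [0, 0, 138], "spin": 0},
  {"offset": [0, 0, 138], "spin": 0},
])

```text
clock: 1.95
tool_pos: [0.4554, 0.1302, 0.0121]
tcp_rot: [[-0.967, 0.256, -0.003], [0.256, 0.967, -0.001], [0.003, -0.001, -1.0]]
wrist_force: [0.2, 0.3, 1.1]
grip_width: 0.05
finger_force: 0.0
```

Emit:
drive_tool([
  {"offset": [0, 0, 0], "spin": 0},
  {"offset": [0, 0, 0], "spin": 0},
  {"offset": [0, 0, 0], "spin": 0},
  {"offset": [0, 0, 0], "spin": 0},
], claw=255, newtons=50)

```text
clock: 2.35
tool_pos: [0.4577, 0.1302, 0.0148]
tcp_rot: [[-0.966, 0.257, 0.002], [0.257, 0.966, 0.001], [-0.002, 0.002, -1.0]]
wrist_force: [-3.0, 2.8, 9.5]
grip_width: 0.0257
finger_force: 49.4
```

```bash
python3 - <<'E'
from h import *
to((.6665,.127,.090))
to((.6665,.127,.0155))
E
```

```text
tool [0.4577 0.1302 0.0148] offset mm [-202.8   50.8  -74.7]
tool [0.4577 0.1302 0.0148] offset mm [-2.026e+02  5.060e+01 -2.000e-01]
```

Emit:
drive_tool([
  {"offset": [0, 0, -50], "spin": 0},
  {"offset": [-20, 5, -85], "spin": 0},
  {"offset": [-70, 18, -85], "spin": 0},
  {"offset": [-118, 30, -85], "spin": 0},
  {"offset": [-166, 42, -85], "spin": 0},
])

```text
clock: 2.85
tool_pos: [0.6297, 0.1275, 0.1003]
tcp_rot: [[-0.966, 0.257, 0.003], [0.257, 0.966, 0.0], [-0.003, 0.001, -1.0]]
wrist_force: [0.5, 0.9, -1.0]
grip_width: 0.026
finger_force: 50.0
```

Emit:
drive_tool([
  {"offset": [-37, 8, 0], "spin": 0},
  {"offset": [-37, 8, 0], "spin": 0},
])

```text
clock: 3.05
tool_pos: [0.6705, 0.1254, 0.0997]
tcp_rot: [[-0.966, 0.258, 0.006], [0.258, 0.966, 0.001], [-0.006, 0.002, -1.0]]
wrist_force: [0.4, 0.6, -2.3]
grip_width: 0.0256
finger_force: 50.0
```

```bash
python3 - <<'E'
from h import *
s=read_state();print(s['grip_width'],s['finger_force'],s['wrist_force']);w=shot('wrist','w2.png');to((.6665,.127,.017))
E
```

```text
0.025595097793677378 50.03525398671627 [ 0.36771238  0.63903468 -2.32926717]
tool [0.6674 0.1255 0.099 ] offset mm [ 1.4  1.2 81.9]
```

View pics/w2.png

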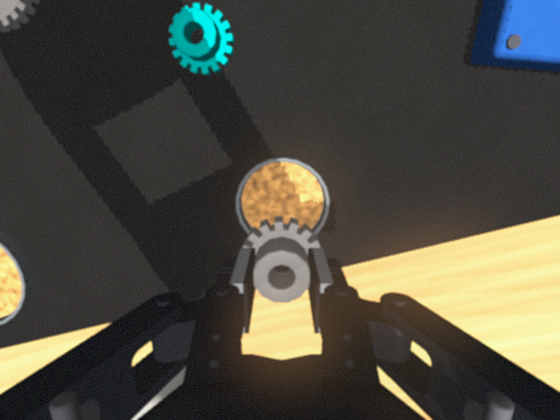

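The picture shows the gear held level, with its hub at (281,278), in line with the dish at (283,200). Lowering and releasing.

Emit:
drive_tool([
  {"offset": [1, 1, 40], "spin": 0},
  {"offset": [1, 1, 65], "spin": 0},
  {"offset": [1, 1, 80], "spin": 0},
  {"offset": [1, 1, 82], "spin": 0},
  {"offset": [1, 1, 82], "spin": 0},
])

```text
clock: 3.6
tool_pos: [0.6636, 0.1269, 0.0168]
tcp_rot: [[-0.966, 0.257, -0.001], [0.257, 0.966, -0.0], [0.001, -0.0, -1.0]]
wrist_force: [1.1, 0.2, -0.9]
grip_width: 0.0261
finger_force: 54.1
```

Emit:
drive_tool([
  {"offset": [0, 0, 0], "spin": 0},
  {"offset": [0, 0, 0], "spin": 0},
  {"offset": [0, 0, 0], "spin": 0},
  {"offset": [0, 0, -50], "spin": 0},
  {"offset": [0, 0, -85], "spin": 0},
], claw=105)

```text
clock: 4.1
tool_pos: [0.6644, 0.127, 0.1025]
tcp_rot: [[-0.966, 0.257, -0.0], [0.257, 0.966, -0.0], [0.0, -0.0, -1.0]]
wrist_force: [1.7, 0.9, 0.4]
grip_width: 0.0507
finger_force: 0.0
```

```bash
python3 - <<'E'
from h import *
to((.4666,-.020,.10));to((.4666,-.020,.0135))
E
```

```text
tool [0.6644 0.127  0.1025] offset mm [ 153.4 -192.9    2.6]
tool [0.6644 0.127  0.1025] offset mm [ 153.4 -192.9   89.1]
```

Emit:
drive_tool([
  {"offset": [153, -193, 3], "spin": 0},
  {"offset": [153, -193, 3], "spin": 0},
  {"offset": [153, -193, 3], "spin": 0},
  {"offset": [153, -193, 3], "spin": 0},
  {"offset": [153, -193, 3], "spin": 0},
])

```text
clock: 4.6
tool_pos: [0.4651, -0.0211, 0.0984]
tcp_rot: [[-0.967, 0.257, 0.001], [0.257, 0.967, -0.0], [-0.001, 0.0, -1.0]]
wrist_force: [0.7, -0.7, 0.1]
grip_width: 0.0503
finger_force: 0.0
```

Emit:
drive_tool([
  {"offset": [0, 0, 0], "spin": 0},
  {"offset": [0, 0, 0], "spin": 0},
])

```text
clock: 4.8
tool_pos: [0.4669, -0.0208, 0.0987]
tcp_rot: [[-0.966, 0.258, 0.001], [0.258, 0.966, 0.0], [-0.001, 0.0, -1.0]]
wrist_force: [1.1, 0.1, 0.9]
grip_width: 0.0502
finger_force: 0.0
```

```bash
python3 - <<'E'
from h import *
s=read_state();w=shot('wrist','w3.png');to((.4666,-.020,.0135))
R,c=cam(w,s);q=R.T@(np.array((.4666,-.02,.028))-c); print('hub top at',w['cx']+w['fx']*q[0]/q[2],w['cy']+w['fy']*q[1]/q[2])
E
```

```text
tool [ 0.468  -0.0204  0.0988] offset mm [ 1.6 -0.1 85.3]
hub top at 283.6015908340386 218.7772773884066
```

View pics/w3.png

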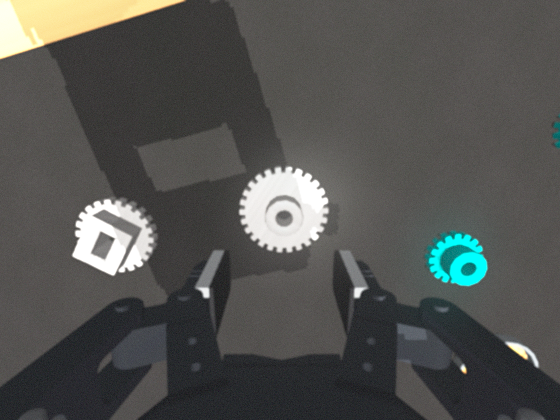

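The large gear's hub top is at (284,217), against a predicted (284,219). Gripping it.

Emit:
drive_tool([
  {"offset": [1, 0, 45], "spin": 0},
  {"offset": [1, 0, 70], "spin": 0},
  {"offset": [1, 0, 85], "spin": 0},
  {"offset": [1, 0, 85], "spin": 0},
])

```text
clock: 5.25
tool_pos: [0.466, -0.0193, 0.0114]
tcp_rot: [[-0.967, 0.256, -0.003], [0.256, 0.967, 0.0], [0.003, -0.0, -1.0]]
wrist_force: [0.7, -0.2, 1.0]
grip_width: 0.0501
finger_force: 0.0
```

Emit:
drive_tool([
  {"offset": [0, 0, 0], "spin": 0},
  {"offset": [0, 0, 0], "spin": 0},
  {"offset": [0, 0, 0], "spin": 0},
  {"offset": [0, 0, 0], "spin": 0},
], claw=255, newtons=60)

```text
clock: 5.65
tool_pos: [0.4672, -0.0198, 0.0142]
tcp_rot: [[-0.966, 0.257, 0.003], [0.257, 0.966, 0.0], [-0.002, 0.001, -1.0]]
wrist_force: [1.3, 1.9, 5.0]
grip_width: 0.0253
finger_force: 59.7
```

```bash
python3 - <<'E'
from h import *
to((.6584,-.1413,.10));to((.6584,-.1413,.017))
E
```

```text
tool [ 0.4672 -0.0198  0.0142] offset mm [-216.2  -68.3  -85.3]
tool [ 0.4672 -0.0198  0.0142] offset mm [-216.   -68.3   -2.3]
```

Emit:
drive_tool([
  {"offset": [0, 0, -50], "spin": 0},
  {"offset": [-20, -7, -85], "spin": 0},
  {"offset": [-66, -21, -85], "spin": 0},
  {"offset": [-112, -36, -85], "spin": 0},
  {"offset": [-160, -51, -85], "spin": 0},
])

```text
clock: 6.15
tool_pos: [0.6085, -0.1113, 0.0991]
tcp_rot: [[-0.967, 0.257, 0.001], [0.257, 0.967, -0.0], [-0.001, 0.0, -1.0]]
wrist_force: [1.3, -0.2, -2.8]
grip_width: 0.0252
finger_force: 60.2
```

Emit:
drive_tool([
  {"offset": [-46, -14, 0], "spin": 0},
  {"offset": [-56, -17, 0], "spin": 0},
  {"offset": [-56, -17, 0], "spin": 0},
])

```text
clock: 6.45
tool_pos: [0.6579, -0.1421, 0.0978]
tcp_rot: [[-0.966, 0.258, 0.0], [0.258, 0.966, -0.0], [-0.0, -0.0, -1.0]]
wrist_force: [-0.8, -0.3, -3.2]
grip_width: 0.025
finger_force: 60.2
```

```bash
python3 - <<'E'
from h import *
s=read_state();print(s['grip_width'],s['finger_force'],s['wrist_force']);to((.6584,-.1413,.017))
E
```

```text
0.025002440728441818 60.157960429787636 [-0.81336708 -0.27420182 -3.24525893]
tool [ 0.6579 -0.1421  0.0978] offset mm [-0.3  0.9 80.8]
```

Emit:
drive_tool([
  {"offset": [0, 1, 40], "spin": 0},
  {"offset": [0, 1, 65], "spin": 0},
  {"offset": [0, 1, 78], "spin": 0},
  {"offset": [0, 1, 81], "spin": 0},
  {"offset": [0, 1, 81], "spin": 0},
])

```text
clock: 6.95
tool_pos: [0.6561, -0.1394, 0.0172]
tcp_rot: [[-0.967, 0.257, -0.002], [0.257, 0.967, 0.0], [0.002, -0.0, -1.0]]
wrist_force: [-0.3, 1.0, -2.9]
grip_width: 0.0253
finger_force: 61.3
```

Emit:
drive_tool([
  {"offset": [0, 0, 0], "spin": 0},
  {"offset": [0, 0, 0], "spin": 0},
  {"offset": [0, 0, 0], "spin": 0},
  {"offset": [0, 0, -50], "spin": 0},
  {"offset": [0, 0, -85], "spin": 0},
], claw=105)

```text
clock: 7.45
tool_pos: [0.6574, -0.1401, 0.1037]
tcp_rot: [[-0.966, 0.257, -0.0], [0.257, 0.966, 0.0], [0.0, 0.0, -1.0]]
wrist_force: [1.0, -0.7, 0.6]
grip_width: 0.0502
finger_force: 0.0
```

```bash
python3 - <<'E'
from h import *
to((.3925,-.2685,.10))
E
```

```text
tool [ 0.6574 -0.1401  0.1037] offset mm [ 223.  -192.2    3.7]
```

Emit:
drive_tool([
  {"offset": [223, -192, 4], "spin": 0},
  {"offset": [223, -192, 4], "spin": 0},
  {"offset": [223, -192, 4], "spin": 0},
  {"offset": [223, -192, 4], "spin": 0},
  {"offset": [223, -192, 4], "spin": 0},
])

```text
clock: 7.95
tool_pos: [0.4308, -0.2497, 0.0993]
tcp_rot: [[-0.967, 0.256, 0.001], [0.256, 0.967, -0.001], [-0.001, -0.0, -1.0]]
wrist_force: [-0.0, -0.6, -0.4]
grip_width: 0.0503
finger_force: 0.0
```

Emit:
drive_tool([
  {"offset": [34, -29, 0], "spin": 0},
  {"offset": [34, -29, 0], "spin": 0},
  {"offset": [34, -29, 0], "spin": 0},
])

```text
clock: 8.25
tool_pos: [0.3918, -0.2691, 0.0994]
tcp_rot: [[-0.966, 0.259, 0.001], [0.259, 0.966, -0.001], [-0.001, -0.0, -1.0]]
wrist_force: [0.1, -0.2, -0.7]
grip_width: 0.0499
finger_force: 0.0
```

```bash
python3 - <<'E'
from h import *
s=read_state();w=shot('wrist','w4.png');to((.3925,-.2685,.013))
R,c=cam(w,s);q=R.T@(np.array((.3925,-.2685,.028))-c); print('hub top at',w['cx']+w['fx']*q[0]/q[2],w['cy']+w['fy']*q[1]/q[2])
E
```

```text
tool [ 0.3928 -0.2689  0.0994] offset mm [ 0.5  0.3 86.4]
hub top at 283.7793879916194 219.7269112554958
```

View pics/w4.png

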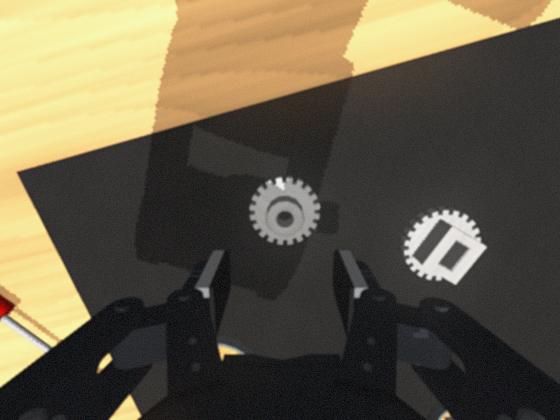

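The medium gear's hub top is at (285,218), against a predicted (284,220). Gripping it.

Emit:
drive_tool([
  {"offset": [0, 0, 45], "spin": 0},
  {"offset": [0, 0, 70], "spin": 0},
  {"offset": [0, 0, 86], "spin": 0},
  {"offset": [0, 0, 86], "spin": 0},
])

```text
clock: 8.7
tool_pos: [0.3922, -0.2671, 0.011]
tcp_rot: [[-0.967, 0.255, -0.002], [0.255, 0.967, 0.002], [0.003, 0.001, -1.0]]
wrist_force: [-0.2, -0.1, 0.4]
grip_width: 0.0501
finger_force: 0.0
```

Emit:
drive_tool([
  {"offset": [0, 0, 0], "spin": 0},
  {"offset": [0, 0, 0], "spin": 0},
  {"offset": [0, 0, 0], "spin": 0},
  {"offset": [0, 0, 0], "spin": 0},
], claw=255)

```text
clock: 9.1
tool_pos: [0.393, -0.2686, 0.0138]
tcp_rot: [[-0.966, 0.257, 0.002], [0.257, 0.966, -0.001], [-0.002, -0.0, -1.0]]
wrist_force: [1.8, 4.0, 6.6]
grip_width: 0.025
finger_force: 60.0
```

```bash
python3 - <<'E'
from h import *
to((.5308,-.3716,.10));to((.5308,-.3716,.017))
E
```

```text
tool [ 0.393  -0.2686  0.0138] offset mm [-159.8  -64.1  -85.8]
tool [ 0.393  -0.2686  0.0138] offset mm [-159.6  -64.1   -2.8]
```

Emit:
drive_tool([
  {"offset": [0, 0, -50], "spin": 0},
  {"offset": [-20, -8, -85], "spin": 0},
  {"offset": [-65, -26, -85], "spin": 0},
  {"offset": [-110, -44, -85], "spin": 0},
  {"offset": [-150, -60, -85], "spin": 0},
])

```text
clock: 9.6
tool_pos: [0.5234, -0.3664, 0.0989]
tcp_rot: [[-0.966, 0.257, 0.002], [0.257, 0.966, -0.001], [-0.002, -0.001, -1.0]]
wrist_force: [0.8, -0.5, -2.6]
grip_width: 0.025
finger_force: 60.4
```

Emit:
drive_tool([
  {"offset": [-10, -4, 0], "spin": 0},
  {"offset": [-10, -4, 0], "spin": 0},
])

```text
clock: 9.8
tool_pos: [0.531, -0.3721, 0.0976]
tcp_rot: [[-0.966, 0.257, 0.0], [0.257, 0.966, -0.0], [-0.0, -0.0, -1.0]]
wrist_force: [0.9, 0.8, -2.7]
grip_width: 0.0245
finger_force: 60.4
```

```bash
python3 - <<'E'
from h import *
s=read_state();print(s['grip_width'],s['finger_force'],s['wrist_force']);to((.5308,-.3716,.017))
E
```

```text
0.0245276860785827 60.35236752592027 [ 0.9228693   0.80905117 -2.71532086]
tool [ 0.531  -0.3721  0.0976] offset mm [ 0.4  0.4 80.6]
```

Emit:
drive_tool([
  {"offset": [0, 0, 40], "spin": 0},
  {"offset": [0, 0, 65], "spin": 0},
  {"offset": [0, 0, 78], "spin": 0},
  {"offset": [0, 0, 81], "spin": 0},
  {"offset": [0, 0, 81], "spin": 0},
])

```text
clock: 10.3
tool_pos: [0.5288, -0.3703, 0.0169]
tcp_rot: [[-0.966, 0.257, -0.002], [0.257, 0.966, 0.001], [0.002, 0.001, -1.0]]
wrist_force: [1.3, -0.1, -3.0]
grip_width: 0.0246
finger_force: 62.2
```

Emit:
drive_tool([
  {"offset": [0, 0, 0], "spin": 0},
  {"offset": [0, 0, 0], "spin": 0},
  {"offset": [0, 0, 0], "spin": 0},
  {"offset": [0, 0, -50], "spin": 0},
  {"offset": [0, 0, -95], "spin": 0},
], claw=105)

```text
clock: 10.8
tool_pos: [0.5295, -0.3708, 0.1121]
tcp_rot: [[-0.966, 0.257, -0.002], [0.257, 0.966, 0.001], [0.002, 0.001, -1.0]]
wrist_force: [1.0, -0.5, 0.7]
grip_width: 0.05
finger_force: 0.0
```

```bash
python3 - <<'E'
from h import *
to((.4525,-.1545,.11))
E
```

```text
tool [ 0.5295 -0.3708  0.1121] offset mm [130.  189.3   2.6]
```

Emit:
drive_tool([
  {"offset": [130, 189, 3], "spin": 0},
  {"offset": [130, 189, 3], "spin": 0},
  {"offset": [130, 189, 3], "spin": 0},
  {"offset": [130, 189, 3], "spin": 0},
  {"offset": [130, 189, 3], "spin": 0},
])

```text
clock: 11.3
tool_pos: [0.4511, -0.1526, 0.1089]
tcp_rot: [[-0.967, 0.256, -0.001], [0.256, 0.967, 0.001], [0.001, 0.0, -1.0]]
wrist_force: [0.5, -0.1, 0.1]
grip_width: 0.0498
finger_force: 0.0
```

Emit:
drive_tool([
  {"offset": [0, 0, 0], "spin": 0},
  {"offset": [0, 0, 0], "spin": 0},
])

```text
clock: 11.5
tool_pos: [0.4537, -0.1551, 0.1094]
tcp_rot: [[-0.967, 0.255, 0.001], [0.255, 0.967, -0.001], [-0.002, -0.0, -1.0]]
wrist_force: [-0.1, -0.1, 1.0]
grip_width: 0.0502
finger_force: 0.0
```

```bash
python3 - <<'E'
from h import *
import pickle
s=read_state();w=shot('wrist');pickle.dump((s,w),open('w5.pkl','wb'))
to((.4525,-.1545,.013));im=w['image']
cv2.imwrite('pics/w5.png',cv2.resize(im[120:300,180:400],None,fx=3,fy=3,interpolation=2)[...,::-1])
E
```

```text
tool [ 0.4541 -0.1558  0.1094] offset mm [ 2.1  0.8 96.4]
```

View pics/w5.png

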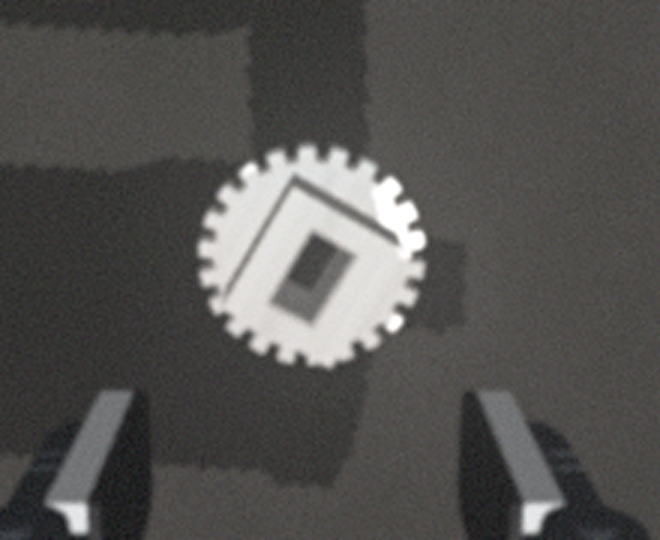

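The slot corners in the crop are (317,232), (355,255), (312,325) and (270,300). I'll compute its pose from these.

```bash
python3 - <<'E'
from h import *
import pickle
s,w=pickle.load(open('w5.pkl','rb'))
g=cv2.cvtColor(w['image'],cv2.COLOR_RGB2GRAY)[120:300,180:400]
m=(cv2.resize(g,None,fx=3,fy=3,interpolation=2)<165).astype(np.uint8)
cs=cv2.findContours(m,cv2.RETR_LIST,cv2.CHAIN_APPROX_NONE)[0]
C=[(317,232),(355,255),(312,325),(270,300)]
for c in cs:
    r=cv2.minAreaRect(c)
    if 1500<cv2.contourArea(c)<9000 and abs(r[0][0]-312)<12 and abs(r[0][1]-278)<12: print(r);C=cv2.boxPoints(r)
P=np.array([ray(w,x/3+180,y/3+120,.028,s) for x,y in C]);c=P.mean(0)
e=[P[1]-P[0],P[2]-P[1]];print([np.linalg.norm(x) for x in e]);l=max(e,key=np.linalg.norm)
R=np.array(s['tcp_rot']);t=R.T@l; a=np.arctan(t[1]/t[0]);print('centre',c,'spin',a,'world slot',np.arctan(l[1]/l[0]))
to((c[0],c[1],.013))
E
```

```text
((311.2434387207031, 278.22210693359375), (50.287109375, 84.74308776855469), 31.759479522705078)
[np.float64(0.021652669048857265), np.float64(0.012513675930495233)]
centre [ 0.45243757 -0.15395757  0.028     ] spin 0.5370863572162271 world slot -0.795344728666614
tool [ 0.4541 -0.1558  0.1094] offset mm [ 2.3  1.3 96.4]
```

The slot measures 21.7 x 12.5 mm, which fits the given 21 x 12. It needs a spin of +0.54.

Emit:
drive_tool([
  {"offset": [2, 1, 20], "spin": 0.15},
  {"offset": [2, 1, 30], "spin": 0.3},
  {"offset": [2, 1, 40], "spin": 0.44},
  {"offset": [2, 1, 45], "spin": 0.54},
  {"offset": [2, 1, 50], "spin": 0.54},
], claw=75)

```text
clock: 12.05
tool_pos: [0.4522, -0.155, 0.0584]
tcp_rot: [[-0.695, 0.719, 0.001], [0.719, 0.695, -0.0], [-0.001, 0.0, -1.0]]
wrist_force: [-0.2, 0.1, 0.5]
grip_width: 0.0601
finger_force: 0.0
```

Emit:
drive_tool([
  {"offset": [0, 0, 25], "spin": 0},
  {"offset": [0, 0, 40], "spin": 0},
  {"offset": [0, 0, 46], "spin": 0},
  {"offset": [0, 0, 46], "spin": 0},
])

```text
clock: 12.45
tool_pos: [0.4513, -0.1542, 0.0122]
tcp_rot: [[-0.698, 0.716, -0.001], [0.716, 0.698, 0.0], [0.001, -0.0, -1.0]]
wrist_force: [0.2, -0.8, 0.7]
grip_width: 0.0598
finger_force: 0.0
```

Emit:
drive_tool([
  {"offset": [0, 0, 0], "spin": 0},
  {"offset": [0, 0, 0], "spin": 0},
  {"offset": [0, 0, 0], "spin": 0},
  {"offset": [0, 0, 0], "spin": 0},
], claw=255)

```text
clock: 12.85
tool_pos: [0.4523, -0.1541, 0.0139]
tcp_rot: [[-0.697, 0.717, 0.002], [0.717, 0.697, -0.001], [-0.002, 0.001, -1.0]]
wrist_force: [-1.7, 0.2, 6.1]
grip_width: 0.0303
finger_force: 60.6
```

```bash
python3 - <<'E'
from h import *
s=read_state();print(s['qpos'])
to((.564,.335,.15))
E
```

```text
[-3.31433471e-01  4.64827261e-01  2.09564797e+00 -1.26962508e-04
  5.79124549e-01 -1.10278674e+00]
tool [ 0.4523 -0.1541  0.0139] offset mm [ 272.5  421.2 -136.3]
```

Emit:
drive_tool([
  {"offset": [0, 0, -50], "spin": 0},
  {"offset": [10, 15, -95], "spin": -0.1},
  {"offset": [30, 45, -125], "spin": -0.2},
  {"offset": [55, 85, -136], "spin": -0.3},
  {"offset": [82, 126, -136], "spin": -0.4},
])

```text
clock: 13.35
tool_pos: [0.4864, -0.006, 0.1517]
tcp_rot: [[-0.922, 0.387, 0.006], [0.387, 0.922, -0.0], [-0.005, 0.002, -1.0]]
wrist_force: [1.8, -0.6, -2.2]
grip_width: 0.0304
finger_force: 61.1
```

```bash
python3 - <<'E'
from h import *
s=read_state();print(s['grip_width'],s['finger_force'],s['wrist_force'])
to((.564,.335,.15))
h=np.arctan2(s['tcp_rot'][1][0],s['tcp_rot'][0][0]);print('spin',h-2.807)
E
```

```text
0.03040146101140368 61.05138919316232 [ 1.82775556 -0.62452203 -2.22774566]
tool [ 0.4864 -0.006   0.1517] offset mm [ 60.3 344.5   2.1]
spin -0.06228918996983612
```

Emit:
drive_tool([
  {"offset": [9, 49, 0], "spin": -0.03},
  {"offset": [17, 98, 0], "spin": -0.08},
  {"offset": [26, 147, 0], "spin": -0.08},
  {"offset": [34, 196, 0], "spin": -0.08},
  {"offset": [43, 245, 0], "spin": -0.08},
])

```text
clock: 13.85
tool_pos: [0.5404, 0.2374, 0.1493]
tcp_rot: [[-0.95, 0.314, 0.001], [0.314, 0.95, 0.0], [-0.001, 0.0, -1.0]]
wrist_force: [1.6, -0.3, -1.7]
grip_width: 0.0306
finger_force: 61.1
```

Emit:
drive_tool([
  {"offset": [8, 46, 0], "spin": 0},
  {"offset": [15, 80, 0], "spin": 0},
  {"offset": [20, 95, 0], "spin": 0},
  {"offset": [20, 95, 0], "spin": 0},
])

```text
clock: 14.25
tool_pos: [0.5509, 0.3335, 0.1488]
tcp_rot: [[-0.95, 0.312, 0.0], [0.312, 0.95, 0.0], [-0.0, 0.0, -1.0]]
wrist_force: [0.0, -0.4, -2.4]
grip_width: 0.0302
finger_force: 61.0
```

```bash
python3 - <<'E'
from h import *
import pickle
s=read_state();w=shot('wrist','w6.png');pickle.dump((s,w),open('w6.pkl','wb'))
to((.564,.335,.15));h=np.arctan2(s['tcp_rot'][1][0],s['tcp_rot'][0][0]);print('spin',h-2.807)
E
```

```text
tool [0.5507 0.3319 0.1486] offset mm [-11.7   7.1  -1.4]
spin 0.017317932456766716
```

View pics/w6.png

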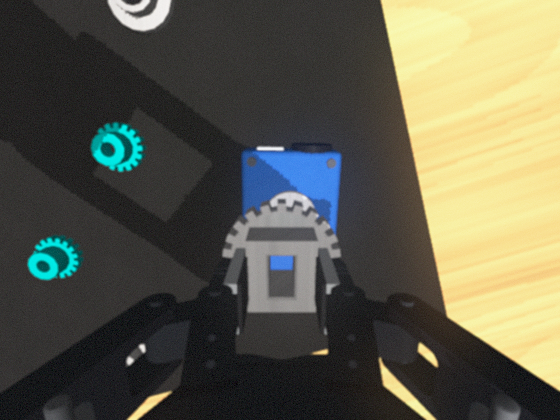

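The held gear sits square with its slot at u≈282, but it hides the seat. Shifting along -x for a clear view of the shaft.

Emit:
drive_tool([
  {"offset": [-45, 5, 0], "spin": 0.015},
  {"offset": [-70, 5, 0], "spin": 0.015},
  {"offset": [-70, 5, 0], "spin": 0.015},
  {"offset": [-70, 5, 0], "spin": 0.015},
])

```text
clock: 14.7
tool_pos: [0.6191, 0.3124, 0.1485]
tcp_rot: [[-0.944, 0.331, -0.001], [0.331, 0.944, -0.001], [0.001, -0.001, -1.0]]
wrist_force: [-0.3, -0.8, -2.0]
grip_width: 0.0306
finger_force: 61.0
```

```bash
python3 - <<'E'
from h import *
import pickle
s=read_state();w=shot('wrist');s2=read_state();pickle.dump((s,w),open('w7.pkl','wb'));print(s['tool_pos'],s2['tool_pos'])
cv2.imwrite('pics/w7.png',cv2.resize(w['image'][120:320,200:400],None,fx=3,fy=3,interpolation=2)[...,::-1])
E
```

```text
[0.61914243 0.31236278 0.14852096] [0.61851586 0.3128919  0.14850825]
```

View pics/w7.png

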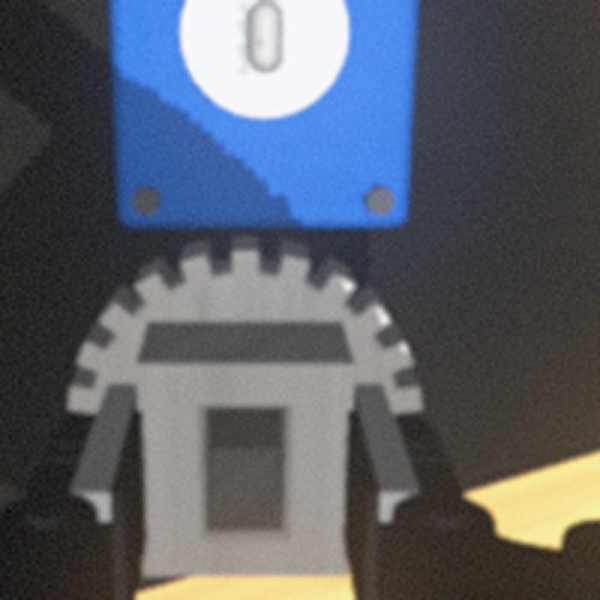

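```bash
python3 - <<'E'
from h import *
import pickle
s,w=pickle.load(open('w7.pkl','rb'));im=w['image'];R=np.array(s['tcp_rot']);T=np.array(s['tool_pos'])
hsv=cv2.cvtColor(im,cv2.COLOR_RGB2HSV)
m=((hsv[...,1]<50)&(hsv[...,2]>170)).astype(np.uint8);m[170:]=0;m[:,:240]=0;m[:,330:]=0;m[:85]=0
c=max(cv2.findContours(m,cv2.RETR_EXTERNAL,cv2.CHAIN_APPROX_NONE)[0],key=cv2.contourArea)
P=np.array([ray(w,u,v,.036,s)[:2] for u,v in c[:,0]],np.float32);(ctr,rad)=cv2.minEnclosingCircle(P);A=np.c_[2*P,np.ones(len(P))];x=np.linalg.lstsq(A,(P**2).sum(1),rcond=None)[0]
print('seat',x[:2],np.sqrt(x[2]+x[0]**2+x[1]**2),ctr,rad)
b=((hsv[...,0]>100)&(hsv[...,0]<125)&(hsv[...,1]>120)).astype(np.uint8);b=cv2.morphologyEx(b,cv2.MORPH_CLOSE,np.ones((25,25)))
c=max(cv2.findContours(b,cv2.RETR_EXTERNAL,cv2.CHAIN_APPROX_NONE)[0],key=cv2.contourArea)
P=np.array([ray(w,u,v,.03,s)[:2] for u,v in c[:,0]],np.float32);r=cv2.minAreaRect(P);bx=cv2.boxPoints(r);print('block',r,bx.round(4).tolist())
for k in range(4): e=bx[(k+1)%4]-bx[k];print('edge',np.linalg.norm(e),np.arctan(e[1]/e[0]))
print('tool heading',np.arctan(R[1,0]/R[0,0]))
# shaft top mid at z~.055
for n,u,v,z in [('shaft top far',265,2,.0555),('shaft top near',263,68,.0555)]: print(n,ray(w,u/3+200,v/3+120,z,s).round(4))
for u,v in [(203,406),(292,406),(284,532),(205,532),(137,362),(355,362)]:
    p=ray(w,u/3+200,v/3+120,T[2]+.0141,s);print('gear tool-frame mm',(1000*R.T@(p-T)).round(1))
E
```

```text
seat [0.56403715 0.33563785] 0.02165904045440876 (0.5641189813613892, 0.33564361929893494) 0.022129708901047707
block ((0.5638459920883179, 0.3355427384376526), (0.08381681144237518, 0.10934970527887344), 70.70357513427734) [[0.4984000027179718, 0.3140999972820282], [0.6015999913215637, 0.27790001034736633], [0.6292999982833862, 0.3569999933242798], [0.5260999798774719, 0.39320001006126404]]
edge 0.10934975 -0.33678585
edge 0.08381682 1.23401
edge 0.10934978 -0.33678576
edge 0.08381681 1.2340103
tool heading -0.3370165757324196
shaft top far [0.5566 0.3384 0.0555]
shaft top near [0.5712 0.3329 0.0555]
gear tool-frame mm [ 11.6  -7.  -14.1]
gear tool-frame mm [ 11.6   6.2 -14.1]
gear tool-frame mm [ -9.6   5.3 -14.1]
gear tool-frame mm [ -9.7  -6.9 -14.1]
gear tool-frame mm [ 18.6 -16.6 -14.1]
gear tool-frame mm [ 18.6  15.3 -14.1]
```

Everything agrees: tester block 109 x 84 mm, seat radius 22 mm, and heading matched. The seat is at (0.5640,0.3356), and the slot centre sits +1.0 mm along tool x. The TCP goal is (0.565,0.336).

Emit:
drive_tool([
  {"offset": [40, 3, 10], "spin": 0},
  {"offset": [58, 4, 30], "spin": 0},
  {"offset": [58, 4, 55], "spin": 0},
  {"offset": [58, 4, 63], "spin": 0},
  {"offset": [58, 4, 63], "spin": 0},
])

```text
clock: 15.25
tool_pos: [0.5646, 0.3366, 0.0848]
tcp_rot: [[-0.945, 0.328, -0.002], [0.328, 0.945, -0.001], [0.002, -0.002, -1.0]]
wrist_force: [-0.3, -0.1, -1.1]
grip_width: 0.0302
finger_force: 60.9
```

Emit:
drive_tool([
  {"offset": [0, 0, 0], "spin": 0},
  {"offset": [0, 0, 0], "spin": 0},
  {"offset": [0, 0, 0], "spin": 0},
])

```text
clock: 15.55
tool_pos: [0.5666, 0.3375, 0.0869]
tcp_rot: [[-0.944, 0.329, 0.001], [0.329, 0.944, 0.001], [-0.001, 0.001, -1.0]]
wrist_force: [0.1, -0.8, -2.0]
grip_width: 0.0306
finger_force: 60.9
```

```bash
python3 - <<'E'
from h import *
for k in range(3):
    s=read_state();to((.5652,.3359,.0499),s);print(np.arctan(s['tcp_rot'][1][0]/s['tcp_rot'][0][0])); get_image('wrist')
E
```

```text
tool [0.5666 0.3375 0.0869] offset mm [ 0.9 -2.  37. ]
-0.33516070567524
tool [0.5665 0.3374 0.0867] offset mm [ 0.7 -1.9 36.8]
-0.335084993671119
tool [0.5663 0.3374 0.0864] offset mm [ 0.6 -1.8 36.5]
-0.33507123360314045
```

Emit:
drive_tool([
  {"offset": [0.7, -1.8, 8], "spin": 0},
  {"offset": [0.7, -1.8, 14], "spin": 0},
  {"offset": [0.7, -1.8, 18], "spin": 0},
  {"offset": [0.7, -1.8, 21], "spin": 0},
  {"offset": [0.7, -1.8, 23], "spin": 0},
])

```text
clock: 16.2
tool_pos: [0.5644, 0.3358, 0.0622]
tcp_rot: [[-0.944, 0.329, -0.001], [0.329, 0.944, -0.0], [0.0, -0.0, -1.0]]
wrist_force: [-0.7, 0.1, -1.8]
grip_width: 0.0304
finger_force: 61.0
```

```bash
python3 - <<'E'
from h import *
s=read_state();to((.5652,.3359,.0499),s);print(s['wrist_force'],s['ft_torque'])
E
```

```text
tool [0.5644 0.3358 0.0622] offset mm [-0.7  0.4 12.3]
[-0.72782749  0.07642603 -1.81047135] [-0.00453011 -0.00585699  0.0436432 ]
```

It's about 8 mm below the shaft's top with no resistance, so the slot has engaged. Continuing home, then releasing.

Emit:
drive_tool([
  {"offset": [0, 0, 4], "spin": 0},
  {"offset": [0, 0, 8], "spin": 0},
  {"offset": [0, 0, 11], "spin": 0},
  {"offset": [0, 0, 12], "spin": 0},
  {"offset": [0, 0, 12], "spin": 0},
])

```text
clock: 16.7
tool_pos: [0.5645, 0.3358, 0.0506]
tcp_rot: [[-0.944, 0.329, -0.0], [0.329, 0.944, -0.0], [0.0, -0.0, -1.0]]
wrist_force: [-0.6, -1.1, -1.7]
grip_width: 0.0305
finger_force: 61.0
```

Emit:
drive_tool([
  {"offset": [0, 0, 0], "spin": 0},
  {"offset": [0, 0, 0], "spin": 0},
  {"offset": [0, 0, 0], "spin": 0},
  {"offset": [0, 0, 0], "spin": 0},
], claw=105)

```text
clock: 17.1
tool_pos: [0.5648, 0.3359, 0.0511]
tcp_rot: [[-0.944, 0.329, 0.0], [0.329, 0.944, 0.0], [-0.0, 0.0, -1.0]]
wrist_force: [-0.6, 0.3, 0.7]
grip_width: 0.0502
finger_force: 0.0
```

Emit:
drive_tool([
  {"offset": [0, 0, -30], "spin": 0},
  {"offset": [0, 0, -70], "spin": 0},
  {"offset": [0, 0, -110], "spin": 0},
  {"offset": [-20, -20, -150], "spin": 0},
  {"offset": [0, 0, -150], "spin": 0},
])

```text
clock: 17.6
tool_pos: [0.5698, 0.3334, 0.2075]
tcp_rot: [[-0.943, 0.332, 0.01], [0.332, 0.943, 0.003], [-0.008, 0.006, -1.0]]
wrist_force: [0.1, 0.9, -0.8]
grip_width: 0.0504
finger_force: 0.0
```

```bash
python3 - <<'E'
from h import *
s=read_state();w=shot('wrist','w8.png');t=shot('top','top2.png')
R,c=cam(w,s)
hsv=cv2.cvtColor(t['image'],cv2.COLOR_RGB2HSV)
for n,p,z in [('small',(.6665,.127),.013),('large',(.6584,-.1413),.013),('medium',(.5308,-.3716),.013)]:
    m=((hsv[...,1]<60)&(hsv[...,2]>110)).astype(np.uint8)
    Rt,ct=cam(t);q=Rt.T@(np.array((*p,z))-ct);u,v=t['cx']+t['fx']*q[0]/q[2],t['cy']+t['fy']*q[1]/q[2]
    k=np.zeros_like(m);cv2.circle(k,(int(u),int(v)),{'small':14,'medium':16,'large':19}[n],1,-1)
    ys,xs=np.nonzero(m*k);pp=ray(t,xs.mean(),ys.mean(),.015);print(n,(round(u),round(v)),pp[:2]-p,len(xs))
E
```

```text
small (226, 165) [0.00042318 0.00173536] 293
large (345, 166) [-0.00289291  0.00145938] 668
medium (450, 221) [-0.00264766  0.00184344] 420
```

View pics/w8.png

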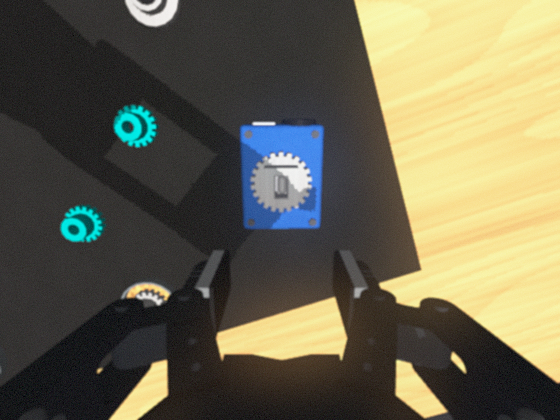

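View pics/top2.png

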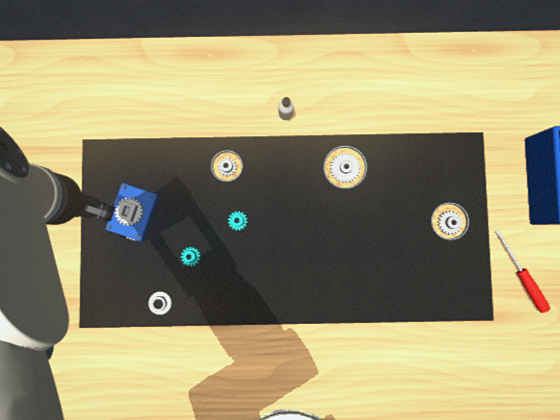

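The gears sit in their dishes at (227,165), (346,167) and (452,222). The slotted gear is on the shaft, which shows in its slot at wrist (281,184). The arm is clear, so I'm handing in after it settles.

Emit:
drive_tool([
  {"offset": [0, 0, 0], "spin": 0},
  {"offset": [0, 0, 0], "spin": 0},
  {"offset": [0, 0, 0], "spin": 0},
  {"offset": [0, 0, 0], "spin": 0},
])

```text
clock: 18.1
tool_pos: [0.5645, 0.3355, 0.2002]
tcp_rot: [[-0.944, 0.329, -0.001], [0.329, 0.944, -0.001], [0.001, -0.001, -1.0]]
wrist_force: [0.6, 0.5, -0.0]
grip_width: 0.0505
finger_force: 0.0
```

```bash
python3 -c "
from plant import *
print(close_job())"
```

```text
the job is handed in; nothing more can be done
None
```

I handed the job in at about 18 s with no verdict returned: the three round-hubbed gears are in their own dishes, about 2–3 mm off centre in the top view, and the slotted gear is on the shaft and aligned. I let go of it about 1 mm above the seat and did not measure its final height. The collar and oil bottle were never touched.

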